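Sort the undersize feed rollers into the scrap tray and complete the rack

TASK

Two of the four reground rubber rollers in the wooden rack have come out too thin and sit low in their grooves: without lifting them, first slide both along their grooves, off the far end of the rack, so that they lie flat in the scrap tray behind it. Then fetch the full-size roller that waits on the small measuring stand and lay it lengthwise in the middle of one of the emptied grooves, letting it settle there before you let go. Leave the two good rollers in the rack and everything else where they are.

Things in the scene. Friction and masses are not known exactly. Their poses are not given: they have to be found in the camera images.
- rack: Fixed wooden roller rack, 130 x 342 mm. Origin: centre of its underside; x along the grooves, away from the robot, to the scrap tray. Four 90-degree V grooves of steel angle at y = -126, -42, 42, 126 mm: V bottom 32 mm, saddle tops 46 mm high, at x = -60..-25 and 25..76 mm; between these it is open down to the 14 mm board, so fingers can straddle a roller's middle. Groove ends are open.
- scrap_tray: Grey sheet-metal scrap tray, fixed against the far end of the rack: 150 (x) x 342 (y) x 58 mm, but its lip towards the rack only 24 mm high (under the groove ends); sheet 3 mm, three low ribs on the floor. Origin: centre of its underside, 140 mm along the rack's x axis from the rack's origin; axes as the rack's.
- stand: Small grey measuring stand, fixed, to the left or right of the rack: base 118 x 88 x 12 mm with two V saddles (tops 46 mm high) at x = -52..-34 and 34..52 mm, open between them. Origin: centre of its underside; x runs along the V.
- checked_roller: Rubber-covered roller, 120 mm long; origin at the middle of its axis, x along the axis. Full size, 36 mm in diameter, about 0.2 kg; lies along x on the measuring stand with its axis 57.5 mm above the table.
- thin_roller_1: Rubber-covered roller, 120 mm long; origin at the middle of its axis, x along the axis. Reject, 26 mm thick, about 0.15 kg: axis 50.5, top 63.5 mm high in the rack (full size: 57.5, 75.5), ends at x = -60, 60 there. Slides at a few N; past the groove it tips nose down and drops in once its tail is pushed off the groove's end (x = 76 mm).
- thin_roller_2: Rubber-covered roller, 120 mm long; origin at the middle of its axis, x along the axis. The second reject, the same as thin_roller_1, in another groove.
- good_roller_1: Rubber-covered roller, 120 mm long; origin at the middle of its axis, x along the axis. Full size, 36 mm in diameter; lies in the rack, stays there.
- good_roller_2: Rubber-covered roller, 120 mm long; origin at the middle of its axis, x along the axis. Full size, 36 mm in diameter; lies in the rack, stays there.
- groove_0 (a point): Where the axis middle of a full-size roller lies when settled in the middle of groove 0 (counted from the rack's -y side): 57.5 mm above the table. Axes as the rack's.
- groove_1 (a point): Where the axis middle of a full-size roller lies when settled in the middle of groove 1 (counted from the rack's -y side): 57.5 mm above the table. Axes as the rack's.
- groove_2 (a point): Where the axis middle of a full-size roller lies when settled in the middle of groove 2 (counted from the rack's -y side): 57.5 mm above the table. Axes as the rack's.
- groove_3 (a point): Where the axis middle of a full-size roller lies when settled in the middle of groove 3 (counted from the rack's -y side): 57.5 mm above the table. Axes as the rack's.
- marker: Black felt marker, 18 x 135 x 20 mm, lying near the stand; leave it. Origin under its centre.
- loupe: Black folding magnifier, 36 x 32 x 36 mm, near the stand; leave it. Origin under its centre.
- spanner: Steel spanner, 34 x 208 x 8 mm, lying in front of the rack; leave it. Origin under its centre.
- oil_bottle: Small oil bottle with spout, diameter 45 mm, 138 mm tall; leave it. Origin under its centre.
- tape_roll: Roll of brown packing tape lying flat, diameter 104 mm, 48 mm high; leave it. Origin under its centre.
There are look-alikes about, which are no part of the job. Leave any green look-alike of the thin_roller_1 alone.

How it is judged:
By the outcome, as a careful person would: the job done as asked, in the order asked, and still so for the second after the job is handed in, with the robot touching nothing.
It also fails if it takes over 67 s, if anything falls off the work surface, if the arm or the gripper's body presses on something with over 40 N, if the wrist force passes 120 N, or if a joint passes its speed limit or range.

ROBOT

A 6-joint arm with a two-finger parallel gripper is mounted at the origin on a cart in front of the work surface, level with it; the furniture and walls round the work are solid. World frame = base frame: x ahead of the robot, y to its left, z up, the work surface at z = 0. Lengths are in mm, angles in rad, forces in N, time in s.
With the tool pointing down it reaches from about 350 to 775 mm from the base axis. Payload 7.3 kg.
Tool frame: the origin (TCP) lies at the centre of the arm's flange, where the gripper is bolted on; the fingertips stand 178 mm ahead of it and the grasp point (between the pads) lies 159 mm ahead of it; z points along the fingers, y is the direction in which the jaws open and shut (so a half turn about z gives the same grasp; the last joint's range is limited). The gripper opens to 92 mm and grips with 3 to 60 N. Pads are 19 mm wide; open, the fingers measure 130 mm over their backs; the gripper's body (75 mm by 190 mm) begins 47 mm behind the grasp point.
Start: joints at [-1.311, 0.342, 1.524, -0, 1.275, -0.146], TCP at [207.265, -482.358, 404.741] pointing down, gripper open.
Joint ranges: [-2.53, 2.53], [-0.77, 2.02], [0.04, 2.7], [-1, 4.14], [0.28, 2.66], [-3.11, 3.11]. Speed limits (rad/s): [2.57, 2.57, 3.14, 3.14, 3.14, 3.14].

INTERFACE

Orientations are given as [roll, pitch, yaw] about the fixed x, y, z axes, in that order (R = Rz(yaw) Ry(pitch) Rx(roll)).
In Python, from plant import status, viewer, ticket gives the robot as it stands.
- The arm moves only by the tool play_rows, never from a script. Its argument "commands" is a list of rows, each an object with "offset": the shift along the tool's x, y, z in m, a list of three; "twist": the turn about the tool's z in degrees. A call has 1 to 5 rows; each row shifts and turns the commanded pose from where the row before left it, along the tool's axes as they then stand; what a row does not reach is not made up. A row lasts 1/10 s, in which the tool goes at most 50 mm and 8.59 degrees, less where a joint would pass 70% of its speed; a pose out of reach is approached as far as the arm can. A call with a gripper value outside its range is refused whole. "jaw" is the closure in counts, from 0 (fully open) to 255 (shut), set as the call begins (left out, the last holds). The fingers move at their own pace and stop on an object; the grip force is fixed at half the most. Time passes only in rows, so rows that do not move let the fingers close. It gives the time, the measured TCP pose, the force and the opening at its end, in the units of the state.
- status.get_obs(): the state, without advancing time (a new reading comes with each control period).
- viewer.capture(name): name is "scene" or "top"; returns the picture (480x640x3 uint8, red, green, blue); there is no depth.
- viewer.camera_params(name): a dict with "fov_y" (degrees; the focal length in pixels is half the picture's height over the tangent of half this angle, whatever the lens; pixels are square), "cx", "cy" (the principal point, pixels), "rvec" (rotation vector, rad) and "tvec" (3), from world to camera coordinates, as OpenCV has them. Camera axes: x right, y down, z forward; pixel columns grow to the right and rows downward; lengths in mm; the calibration is good to about 2 mm. A picture is of the moment at which its call begins. camera_params takes no time and is no camera call.
- ticket.close_job(): hands the job in, once; it reports no verdict.
The state is a dict: "time": time; "joint_positions": joint angles; "dq": joint speeds; "tau": joint torques, N m; "tool_pos": TCP position; "tcp_rot": TCP orientation; "contact_force": force on the tool from outside, world axes, zero at the start; "moment": the same for the moment, N m; "grip_width": finger opening in mm.
Only numpy, scipy, OpenCV 4.12 (cv2) and the standard library are available. Lean on these libraries where they do the work, as an engineer would, in place of code of your own. Each camera call takes 0.05 s, during which the arm holds its last target.

## Working session

There is one attempt and no reset: what is moved stays moved. The work goes in short steps, Python scripts to look and compute and a tool call to move; the robot and the scene stay as the last step left them, time stands still between calls to the robot, and variables do not carry over. Pictures are saved under pics/ and viewed, and the job is handed in when it is done.

Besides the shell and the picture viewer there is one more tool, called after "Call:" as name(argument=value, ...), one argument or row to a line, values as JSON. play_rows: Moves the arm, as the interface text tells. Its arguments: {"type":"object","properties":{"commands":{"type":"array"},"jaw":{"type":"number"}},"required":["commands"]}

```bash
ls; mkdir -p pics; python3 - <<'E'
from plant import status, viewer, ticket
import cv2
print(status.get_obs())
for n in("scene","top"):
    print(n,viewer.camera_params(n))
    cv2.imwrite(f"pics/{n}0.png",viewer.capture(n)[:,:,::-1])
E
```

```text
pics
{'time': 0.0, 'joint_positions': array([-1.31099249e+00,  3.42705359e-01,  1.52502753e+00, -1.07110038e-05,
        1.27537443e+00, -1.46000773e-01]), 'dq': array([ 3.43358856e-05,  2.80236170e-04, -1.09886255e-03, -1.58331203e-03,
       -1.68776484e-03,  1.60024969e-03]), 'tau': array([ 1.36759852e-03, -4.31240237e+01, -2.44217795e+01,  7.19327736e-02,
        5.60179283e-02, -1.36784188e-04]), 'tool_pos': array([ 207.23084088, -482.21891983,  404.05009268]), 'tcp_rot': array([-3.14009261e+00, -2.10224825e-04,  4.05807579e-01]), 'contact_force': array([-0.41987163,  0.39601273,  0.19983202]), 'moment': array([-0.04250235, -0.04581896, -0.03997942]), 'grip_width': 92.28685607260026}
scene {'fov_y': 53.539978745925296, 'cx': 325.19029392211473, 'cy': 239.21514356670286, 'rvec': array([ 1.01598496, -2.20872532,  1.25650841]), 'tvec': array([257.36529108, 257.31589002, 961.07282995])}
top {'fov_y': 53.33489919044548, 'cx': 313.38496547887695, 'cy': 241.04951548600977, 'rvec': array([ 2.17067343, -2.14038093,  0.11532315]), 'tvec': array([ -47.60973772,  481.92494706, 1385.76539511])}
```

View pics/scene0.png

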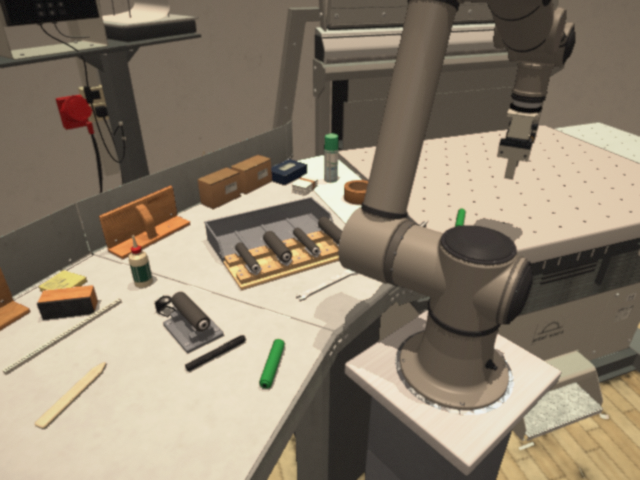

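View pics/top0.png

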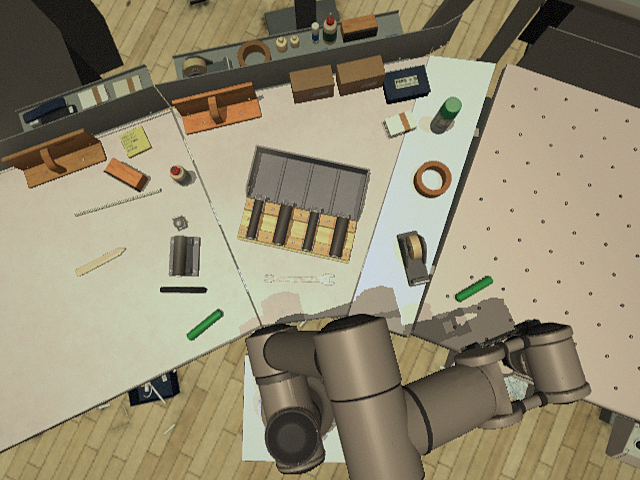

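The scene view shows the rack near (285,250) and the stand near (190,320). The top view shows the rack at (298,230) with the tray behind it at (310,180), and the stand at (184,256). Green look-alikes are at (205,324) and (474,289) in the top view. I'll enlarge these areas.

```bash
python3 - <<'E'
import cv2
t=cv2.imread("pics/top0.png");s=cv2.imread("pics/scene0.png")
def c(im,x0,y0,w,h,f,n): cv2.imwrite("pics/"+n,cv2.resize(im[y0:y0+h,x0:x0+w],None,fx=f,fy=f,interpolation=cv2.INTER_CUBIC))
c(t,230,140,150,130,5,"t_rack.png")
c(t,150,205,70,100,6,"t_stand.png")
c(s,200,190,150,100,5,"s_rack.png")
c(s,150,285,100,75,7,"s_stand.png")
E
```

```text
(no output)
```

View pics/t_rack.png

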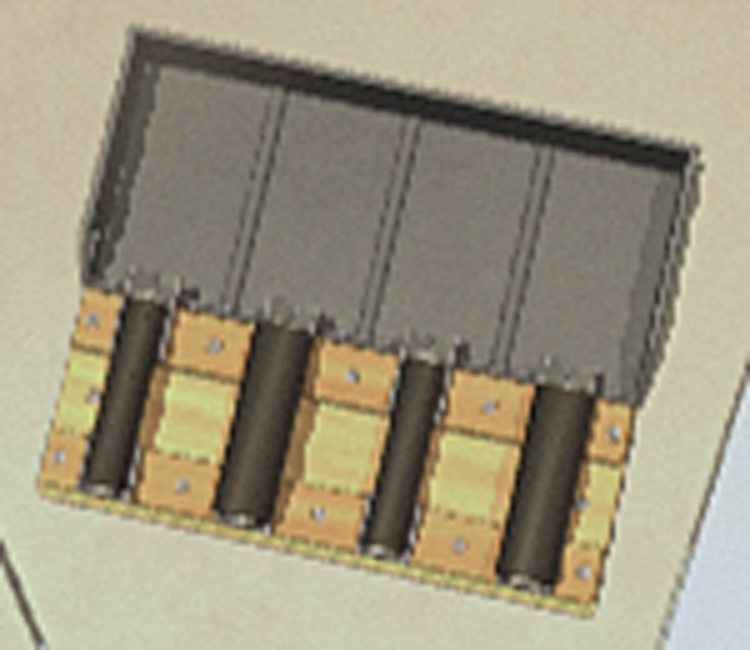

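View pics/s_rack.png

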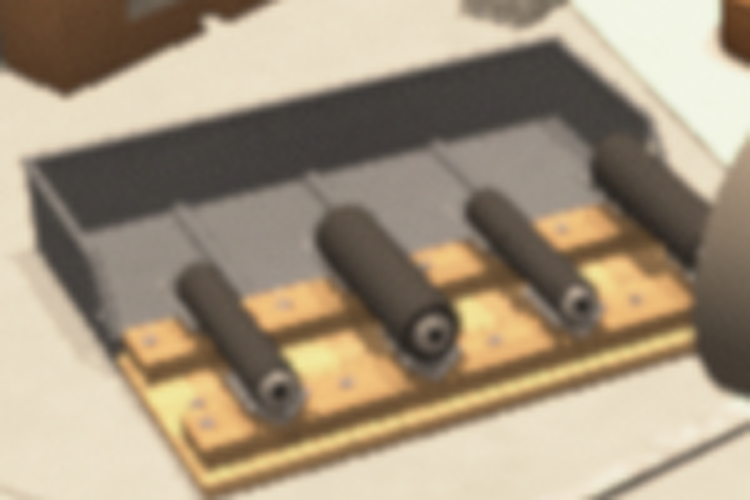

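View pics/t_stand.png

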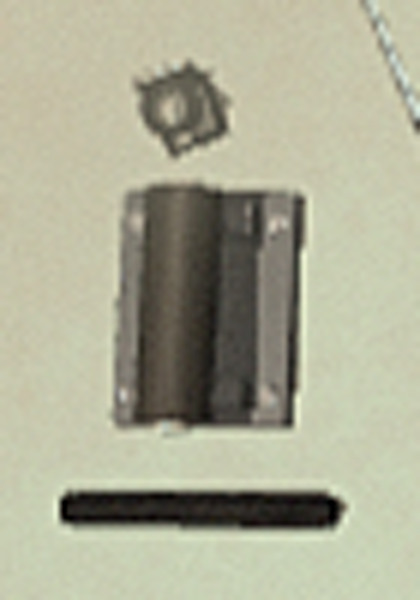

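View pics/s_stand.png

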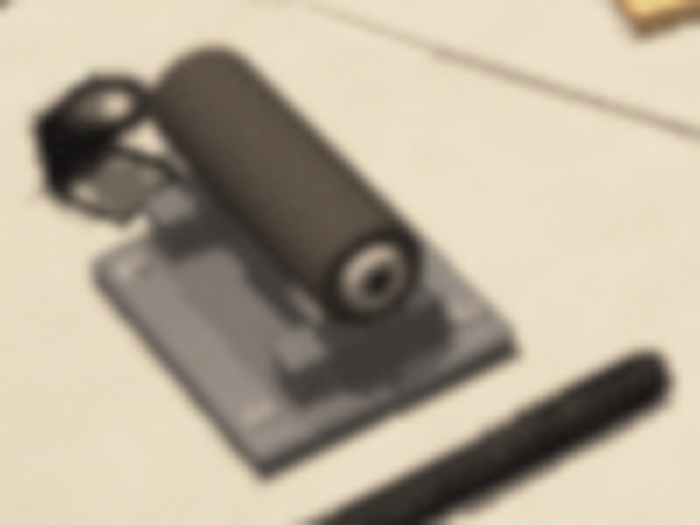

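Four rollers lie in the rack. In the top crop they are at (125,395) thin, (265,420) thick, (405,455) thin and (548,485) thick. The scene crop agrees: the first (240,340) and third (530,255) are visibly slimmer and lower. So the rejects are in groove 3 (leftmost) and groove 1. The green cylinders on the table are the look-alikes. The checked roller is the one on the stand. Next I triangulate.

```bash
cat > h.py <<'E'
import numpy as np, cv2
from scipy.optimize import least_squares
from plant import viewer
def cam(n):
    p=viewer.camera_params(n); f=240/np.tan(np.radians(p["fov_y"]/2))
    K=np.array([[f,0,p["cx"]],[0,f,p["cy"]],[0,0,1.]])
    return K,p["rvec"],p["tvec"]
C={n:cam(n) for n in("scene","top")}
def proj(n,X): 
    K,r,t=C[n]; return cv2.projectPoints(np.array(X,float).reshape(-1,1,3),r,t,K,None)[0].reshape(-1,2)
def P(n):
    K,r,t=C[n]; return K@np.c_[cv2.Rodrigues(r)[0],t]
def tri(a,b):
    X=cv2.triangulatePoints(P("top"),P("scene"),np.array(a,float).reshape(2,1),np.array(b,float).reshape(2,1)); return (X[:3]/X[3]).ravel()
def fc(p,x0,y0,f): return ((p[0]+.5)/f-.5+x0,(p[1]+.5)/f-.5+y0)
def atz(n,p,z):
    K,r,t=C[n];R=cv2.Rodrigues(r)[0];d=R.T@np.linalg.inv(K)@[p[0],p[1],1];o=-R.T@t
    return o+d*(z-o[2])/d[2]
tr=lambda p:fc(p,230,140,5); sr=lambda p:fc(p,200,190,5)
ts=lambda p:fc(p,150,205,6); ss=lambda p:fc(p,150,285,7)
E
python3 - <<'E'
from h import *
np.set_printoptions(precision=1,suppress=True)
for n,a,b in (("g3",(105,488),(278,390)),("g2",(243,519),(432,335)),("g1",(383,550),(578,303))): print(n,tri(tr(a),sr(b)))
print("stand near end",tri(ts((173,424)),ss((376,280))))
obs=[("top",tr((133,30)),(215,171,58)),("top",tr((697,150)),(215,-171,58)),("top",tr((593,614)),(-65,-171,0)),("top",tr((38,493)),(-65,171,0)),
("scene",sr((28,160)),(215,171,58)),("scene",sr((560,40)),(215,-171,58)),("scene",sr((208,492)),(-65,171,0)),
("scene",sr((278,390)),(-60,126,50.5)),("scene",sr((432,335)),(-60,42,57.5)),("scene",sr((578,303)),(-60,-42,50.5)),
("top",tr((105,489)),(-60,126,50.5)),("top",tr((243,519)),(-60,42,57.5)),("top",tr((383,551)),(-60,-42,50.5)),("top",tr((527,582)),(-60,-126,57.5))]
def Xw(q,X):
    c,s=np.cos(q[2]),np.sin(q[2]); return (q[0]+c*X[0]-s*X[1],q[1]+s*X[0]+c*X[1],X[2]+q[3])
def res(q): return np.concatenate([proj(n,Xw(q,X))[0]-p for n,p,X in obs])
r=least_squares(res,[570,50,-.2,0],loss="soft_l1"); print("rack",r.x[:2],r.x[2],r.x[3]);print(r.fun.reshape(-1,2))
print("top-view ends at axis z")
for i,(a,b) in enumerate((((182,188),(173,424)),)):print(atz("top",ts(a),57.5),atz("top",ts(b),57.5))
so=[("top",ts((130,190)),(59,44,12)),("top",ts((303,193)),(59,-44,12)),("top",ts((115,428)),(-59,44,12)),("top",ts((297,425)),(-59,-44,12)),
("scene",ss((97,275)),(59,44,12)),("scene",ss((265,463)),(-59,44,12)),("scene",ss((517,345)),(-59,-44,12)),("scene",ss((376,280)),(-60,0,57.5))]
def res2(q): return np.concatenate([proj(n,Xw(q,X))[0]-p for n,p,X in so])
r2=least_squares(res2,[530,280,0,0],loss="soft_l1");print("stand",r2.x[:2],r2.x[2],r2.x[3]);print(r2.fun.reshape(-1,2))
E
```

```text
g3 [489.7 143.4  48.7]
g2 [471.9  61.8  55.6]
g1 [455.3 -19.9  49.6]
stand near end [375.1 346.9  56.8]
rack [520.8   8.3] -0.20786898212076815 -0.7822761845832213
[[ 0.6 -1.3]
 [ 0.5 -0.9]
 [-0.1  0.3]
 [ 0.4 -0.3]
 [-0.7 -0.1]
 [-0.4 -0.8]
 [-0.4  2.5]
 [ 0.6  0.1]
 [ 0.8 -0.1]
 [ 0.9  0.2]
 [-0.5  0.1]
 [-0.4  0.1]
 [-0.1  0.2]
 [-0.6  0.2]]
top-view ends at axis z
[488.9 347.3  57.5] [374.6 346.2  57.5]
stand [435.6 345.6] -0.005861638391395921 -5.253850877806996
[[-0.3 -0.3]
 [-0.  -0.3]
 [ 0.  -0.8]
 [-0.9  0.3]
 [-0.6 -1.2]
 [-0.1  1.1]
 [ 1.4 -0.8]
 [ 0.9  1.4]]
```

Triangulated heights (48.7, 55.6 and 49.6 mm in the rack, 56.8 mm on the stand) agree with the text to within 2 mm. The rack pose is (520.8, 8.3), yaw -0.208. I'll write a helper that gives the tool-frame offset to a target.

```bash
cat > to.py <<'E'
import sys,numpy as np
from plant import status
# usage: to.py rack x y ztip yaw  |  to.py w x y ztip yaw
R=(520.8,8.3,-.208)
o=status.get_obs();p=o["tool_pos"];y=o["tcp_rot"][2]
def rel(a):
    m,x,yy,z,yaw=a[0],*map(float,a[1:5])
    if m=="rack":
        c,s=np.cos(R[2]),np.sin(R[2]);x,yy=R[0]+c*x-s*yy,R[1]+s*x+c*yy;yaw=R[2]+yaw
    d=np.array([x,yy,z+178])-p
    tw=-np.degrees(yaw-y)
    f=lambda t:np.round([np.cos(t)*d[0]+np.sin(t)*d[1],np.sin(t)*d[0]-np.cos(t)*d[1],-d[2]],1)
    print("world d",d.round(1),"twist",round(tw,1),"tool-off now",f(y),"after turn",f(yaw))
c,s=np.cos(R[2]),np.sin(R[2]);q=p[:2]-R[:2]
print("t",o["time"],"rack xy",round(c*q[0]+s*q[1],1),round(-s*q[0]+c*q[1],1),"tip z",round(p[2]-178,1),"yaw",round(y,3),"rot",o["tcp_rot"].round(3),"F",o["contact_force"].round(1),"w",round(o["grip_width"],1))
rel(sys.argv[1:])
E
python3 to.py rack -86 -42 120 0
```

```text
t 0.1 rack xy -205.5 -544.7 tip z 226.1 yaw 0.406 rot [-3.14  -0.     0.406] F [-0.4 -0.7 -0.2] w 91.6
world d [ 220.8  467.2 -106.1] twist 35.2 tool-off now [ 387.3 -342.1  106.1] after turn [ 119.5 -502.7  106.1]
```

Call:
play_rows(
  commands=[
    {"offset": [0, 0, 0], "twist": 7.0},
    {"offset": [0, 0, 0], "twist": 7.0},
    {"offset": [0, 0, 0], "twist": 7.0},
    {"offset": [0, 0, 0], "twist": 7.0},
    {"offset": [0, 0, 0], "twist": 7.2},
  ],
  jaw=255,
)

```text
time: 0.6
tool_pos: [207.2, -482.3, 404.3]
tcp_rot: [-3.141, 0.0, -0.214]
contact_force: [0.2, -0.6, 0.1]
grip_width: 56.6
```

Call:
play_rows(
  commands=[
    {"offset": [0.01, -0.042, 0], "twist": 0},
    {"offset": [0.01, -0.042, 0], "twist": 0},
    {"offset": [0.01, -0.042, 0], "twist": 0},
    {"offset": [0.01, -0.042, 0], "twist": 0},
    {"offset": [0.01, -0.042, 0], "twist": 0},
  ],
)

```text
time: 1.1
tool_pos: [299.9, -285.6, 404.5]
tcp_rot: [-3.141, 0.0, -0.209]
contact_force: [2.3, -0.6, 0.5]
grip_width: 16.3
```

Call:
play_rows(
  commands=[
    {"offset": [0.01, -0.042, 0], "twist": 0},
    {"offset": [0.01, -0.042, 0], "twist": 0},
    {"offset": [0.01, -0.042, 0], "twist": 0},
    {"offset": [0.01, -0.042, 0], "twist": 0},
    {"offset": [0.01, -0.042, 0], "twist": 0},
  ],
)

```text
time: 1.6
tool_pos: [392.3, -90.4, 404.7]
tcp_rot: [3.141, 0.0, -0.209]
contact_force: [0.6, -1.2, 0.6]
grip_width: 0.0
```

```bash
python3 to.py rack -86 -42 120 0
```

```text
t 1.6 rack xy -105.3 -123.1 tip z 226.7 yaw -0.209 rot [ 3.141  0.    -0.209] F [ 0.6 -1.2  0.6] w 0.0
world d [  35.6   75.4 -106.7] twist -0.0 tool-off now [ 19.2 -81.1 106.7] after turn [ 19.3 -81.1 106.7]
```

Call:
play_rows(
  commands=[
    {"offset": [0.006, -0.027, 0.035], "twist": 0},
    {"offset": [0.006, -0.027, 0.035], "twist": 0},
    {"offset": [0.006, -0.027, 0.035], "twist": 0},
    {"offset": [0, 0, 0.035], "twist": 0},
    {"offset": [0, 0, 0], "twist": 0},
  ],
)

```text
time: 2.1
tool_pos: [425.0, -15.7, 261.2]
tcp_rot: [3.142, 0.009, -0.207]
contact_force: [-0.4, 1.1, 0.8]
grip_width: 0.3
```

```bash
python3 to.py rack -86 -42 49.5 0; python3 - <<'E'
from plant import viewer
import cv2
t=viewer.capture("scene")[:,:,::-1]
cv2.imwrite("pics/s1.png",cv2.resize(t[150:300,190:390],None,fx=4,fy=4,interpolation=cv2.INTER_CUBIC))
E
```

```text
t 2.1 rack xy -88.8 -43.2 tip z 83.2 yaw -0.207 rot [ 3.142  0.009 -0.207] F [-0.4  1.1  0.8] w 0.3
world d [  3.    0.6 -33.7] twist 0.1 tool-off now [ 2.8 -1.2 33.7] after turn [ 2.8 -1.2 33.7]
```

View pics/s1.png

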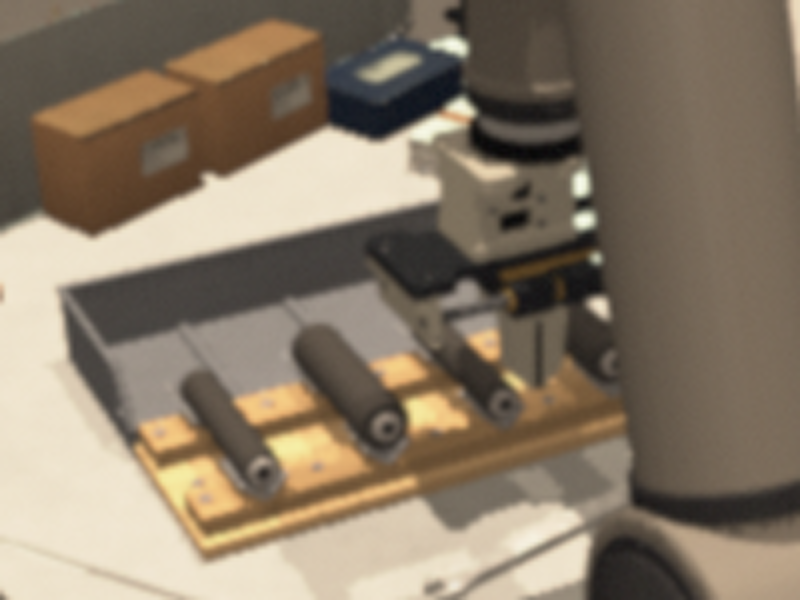

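The closed fingers, at (535,360) in the crop, hover near the end of the groove-1 roller at (502,403). I'll lower them with the tip at 50 mm, then check the predicted projection.

Call:
play_rows(
  commands=[
    {"offset": [0, -0.001, 0.017], "twist": 0},
    {"offset": [0, 0, 0.016], "twist": 0},
    {"offset": [0, 0, 0], "twist": 0},
  ],
)

```text
time: 2.45
tool_pos: [426.7, -16.2, 232.2]
tcp_rot: [3.141, 0.0, -0.21]
contact_force: [0.8, 0.7, 0.6]
grip_width: 0.4
```

```bash
python3 to.py rack -86 -42 49.5 0; python3 - <<'E'
from h import *
t=viewer.capture("scene")[:,:,::-1]
cv2.imwrite("pics/s2.png",cv2.resize(t[200:300,260:360],None,fx=6,fy=6,interpolation=cv2.INTER_CUBIC))
t=viewer.capture("top")[:,:,::-1]
cv2.imwrite("pics/t2.png",cv2.resize(t[180:280,240:360],None,fx=6,fy=6,interpolation=cv2.INTER_CUBIC))
from plant import status
p=status.get_obs()["tool_pos"].copy();p[2]-=178
print(p,(proj("scene",p)[0]-[260,200])*6,(proj("top",p)[0]-[240,180])*6)
E
```

```text
t 2.45 rack xy -87.0 -43.5 tip z 54.2 yaw -0.21 rot [ 3.141  0.    -0.21 ] F [0.8 0.7 0.6] w 0.4
world d [ 1.3  1.2 -4.7] twist -0.1 tool-off now [ 1.  -1.5  4.7] after turn [ 1.  -1.5  4.7]
[427.14449546 -16.22552029  55.19452123] [368.89200309 320.31418786] [386.97867885 473.24387983]
```

View pics/s2.png

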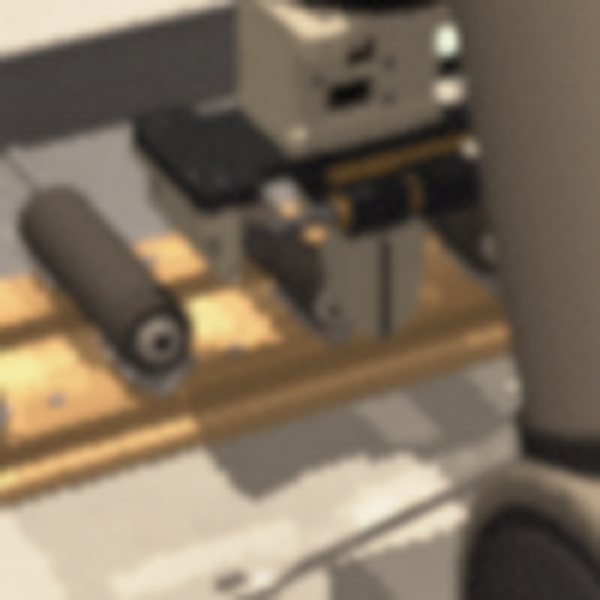

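View pics/t2.png

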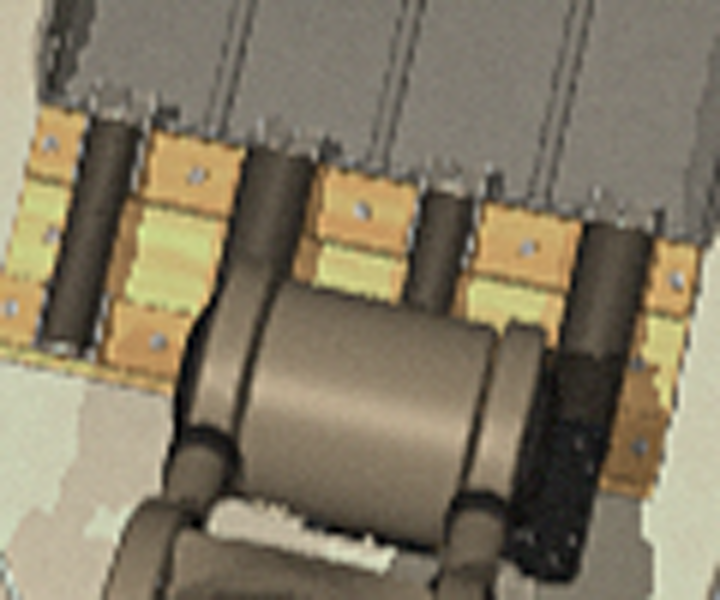

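The observed tip matches the projection (369,320), sitting right behind the roller's end face. The gripper's body stays above about 105 mm, so it clears the good rollers (75.5 mm). I'll lower to 49 mm and push.

Call:
play_rows(
  commands=[
    {"offset": [0, -0.001, 0.002], "twist": 0},
    {"offset": [0, 0, 0], "twist": 0},
    {"offset": [0, 0, 0], "twist": 0},
  ],
)

```text
time: 2.85
tool_pos: [427.0, -14.7, 230.3]
tcp_rot: [3.142, -0.001, -0.209]
contact_force: [0.3, -0.3, -0.1]
grip_width: 0.6
```

```bash
python3 to.py rack -86 -42 49.5 0
```

```text
t 2.85 rack xy -87.0 -41.9 tip z 52.3 yaw -0.209 rot [ 3.142e+00 -1.000e-03 -2.090e-01] F [ 0.3 -0.3 -0.1] w 0.6
world d [ 1.  -0.3 -2.8] twist -0.0 tool-off now [1.  0.1 2.8] after turn [1.  0.1 2.8]
```

Call:
play_rows(
  commands=[
    {"offset": [0.004, 0, 0.003], "twist": 0},
    {"offset": [0.008, 0, 0], "twist": 0},
    {"offset": [0.008, 0, 0], "twist": 0},
    {"offset": [0.008, 0, 0], "twist": 0},
    {"offset": [0.008, 0, 0], "twist": 0},
  ],
)

```text
time: 3.35
tool_pos: [462.2, -22.1, 226.5]
tcp_rot: [3.142, 0.003, -0.209]
contact_force: [-5.8, 2.2, 3.7]
grip_width: 0.4
```

Call:
play_rows(
  commands=[
    {"offset": [0.008, 0, 0], "twist": 0},
    {"offset": [0.008, 0, 0], "twist": 0},
    {"offset": [0.008, 0, 0], "twist": 0},
    {"offset": [0.008, 0, 0], "twist": 0},
    {"offset": [0.008, 0, 0], "twist": 0},
  ],
)

```text
time: 3.85
tool_pos: [501.9, -30.6, 226.7]
tcp_rot: [3.142, -0.0, -0.209]
contact_force: [-1.8, 1.1, 1.3]
grip_width: 0.3
```

```bash
python3 to.py rack 80 -42 49.5 0; python3 - <<'E'
from h import *
t=viewer.capture("scene")[:,:,::-1]
cv2.imwrite("pics/s3.png",cv2.resize(t[180:300,200:350],None,fx=5,fy=5,interpolation=cv2.INTER_CUBIC))
E
```

```text
t 3.85 rack xy -10.5 -41.9 tip z 48.7 yaw -0.209 rot [ 3.142 -0.    -0.209] F [-1.8  1.1  1.3] w 0.3
world d [ 88.5 -18.7   0.8] twist -0.0 tool-off now [90.5  0.  -0.8] after turn [90.5  0.1 -0.8]
```

View pics/s3.png

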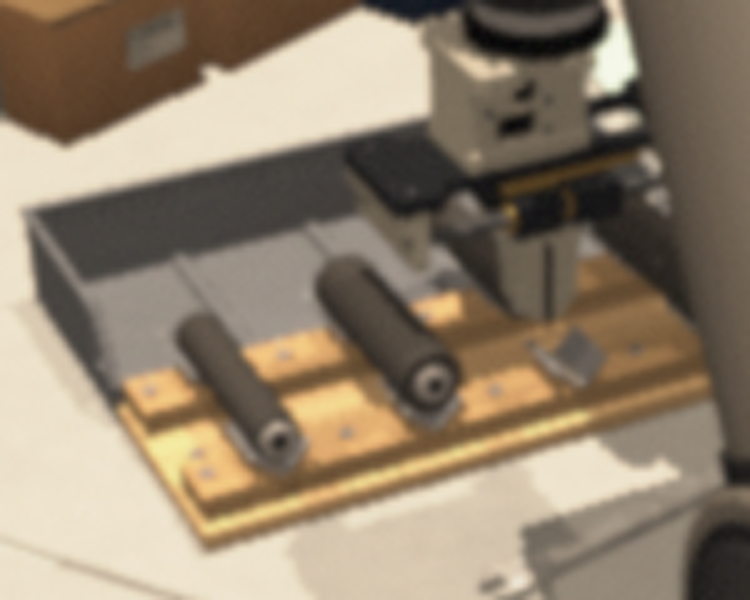

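The roller is sliding at about 5 N. The emptied near saddle is visible at (570,355) in the crop. I'll keep pushing.

Call:
play_rows(
  commands=[
    {"offset": [0.008, 0, 0], "twist": 0},
    {"offset": [0.008, 0, 0], "twist": 0},
    {"offset": [0.008, 0, 0], "twist": 0},
    {"offset": [0.008, 0, 0], "twist": 0},
    {"offset": [0.008, 0, 0], "twist": 0},
  ],
)

```text
time: 4.4
tool_pos: [540.9, -38.8, 226.8]
tcp_rot: [3.142, 0.001, -0.208]
contact_force: [-5.0, 2.0, 3.0]
grip_width: 0.9
```

Call:
play_rows(
  commands=[
    {"offset": [0.008, 0, 0], "twist": 0},
    {"offset": [0.008, 0, 0], "twist": 0},
    {"offset": [0.008, 0, 0], "twist": 0},
    {"offset": [0.008, 0, 0], "twist": 0},
    {"offset": [0.006, 0, 0], "twist": 0},
  ],
)

```text
time: 4.9
tool_pos: [578.6, -47.0, 226.7]
tcp_rot: [3.141, -0.001, -0.209]
contact_force: [0.6, 0.6, -0.4]
grip_width: 0.6
```

```bash
python3 to.py rack 80 -42 49.5 0; python3 - <<'E'
from h import *
t=viewer.capture("scene")[:,:,::-1]
cv2.imwrite("pics/s4.png",cv2.resize(t[180:300,200:350],None,fx=5,fy=5,interpolation=cv2.INTER_CUBIC))
E
```

```text
t 4.9 rack xy 68.0 -42.1 tip z 48.7 yaw -0.209 rot [ 3.141e+00 -1.000e-03 -2.090e-01] F [ 0.6  0.6 -0.4] w 0.6
world d [11.8 -2.4  0.8] twist -0.0 tool-off now [12.  -0.1 -0.8] after turn [12.  -0.1 -0.8]
```

View pics/s4.png

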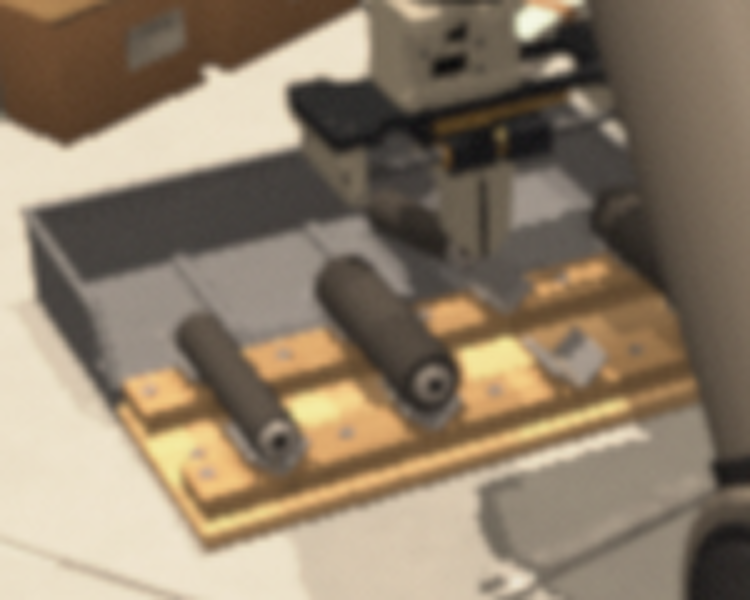

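The roller lies ahead of the fingers, around (405,215). I'll push a last 12 mm to be sure it is off the groove end.

Call:
play_rows(
  commands=[
    {"offset": [0.006, 0, 0], "twist": 0},
    {"offset": [0.006, 0, 0], "twist": 0},
    {"offset": [0, 0, 0], "twist": 0},
  ],
)

```text
time: 5.25
tool_pos: [590.0, -49.3, 226.8]
tcp_rot: [3.141, -0.001, -0.209]
contact_force: [-0.7, -0.0, -0.5]
grip_width: 0.4
```

Call:
play_rows(
  commands=[
    {"offset": [0, 0, -0.03], "twist": 0},
    {"offset": [-0.02, 0, -0.03], "twist": 0},
    {"offset": [-0.05, 0, -0.005], "twist": 0},
    {"offset": [-0.05, 0, 0], "twist": 0},
    {"offset": [-0.043, -0.01, 0], "twist": 0},
  ],
)

```text
time: 5.75
tool_pos: [429.6, -5.5, 291.8]
tcp_rot: [3.141, 0.0, -0.21]
contact_force: [0.4, -0.9, -0.5]
grip_width: 0.4
```

```bash
python3 to.py rack -87 126 49 0; python3 - <<'E'
from h import *
t=viewer.capture("scene")[:,:,::-1]
cv2.imwrite("pics/s5.png",cv2.resize(t[180:300,200:350],None,fx=5,fy=5,interpolation=cv2.INTER_CUBIC))
t=viewer.capture("top")[:,:,::-1]
cv2.imwrite("pics/t5.png",cv2.resize(t[140:270,230:380],None,fx=4,fy=4,interpolation=cv2.INTER_CUBIC))
E
```

```text
t 5.75 rack xy -86.4 -32.3 tip z 113.8 yaw -0.21 rot [ 3.141  0.    -0.21 ] F [ 0.4 -0.9 -0.5] w 0.4
world d [ 32.1 155.  -64.8] twist -0.1 tool-off now [  -0.9 -158.3   64.8] after turn [  -0.6 -158.3   64.8]
```

View pics/s5.png

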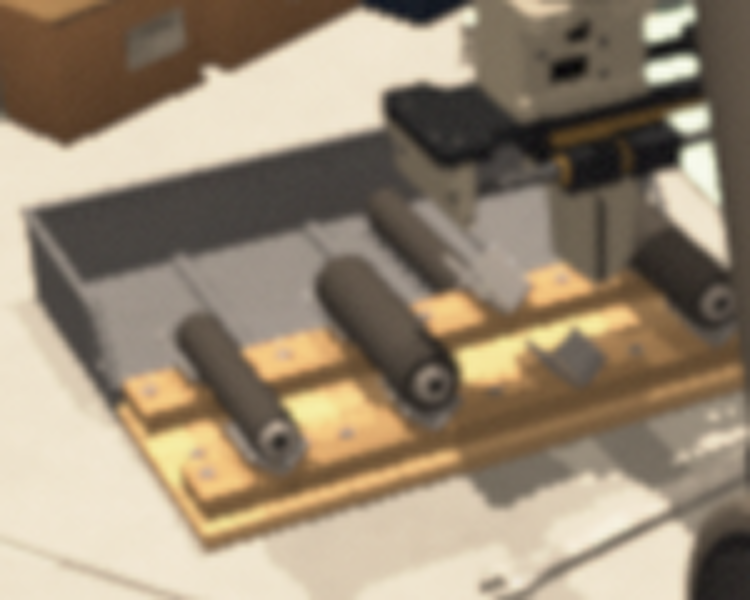

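View pics/t5.png

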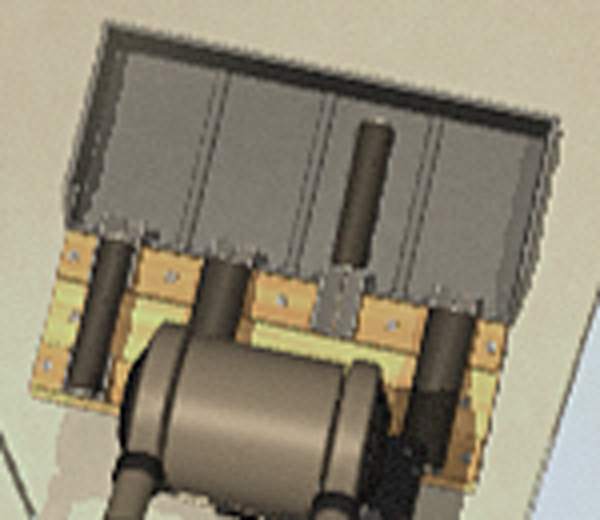

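The first reject lies flat in the tray between two ribs, from (375,122) to (350,265) in the top crop, and groove 1 is empty. Next is groove 3.

Call:
play_rows(
  commands=[
    {"offset": [0, -0.04, 0], "twist": 0},
    {"offset": [0, -0.04, 0], "twist": 0},
    {"offset": [0, -0.04, 0], "twist": 0},
    {"offset": [-0.001, -0.038, 0], "twist": 0},
    {"offset": [0, 0, 0.03], "twist": 0},
  ],
)

```text
time: 6.35
tool_pos: [466.2, 153.1, 264.4]
tcp_rot: [-3.137, -0.01, -0.204]
contact_force: [0.7, -0.9, -0.9]
grip_width: 0.2
```

Call:
play_rows(
  commands=[
    {"offset": [0, 0, 0.02], "twist": 0},
    {"offset": [0, 0, 0.01], "twist": 0},
    {"offset": [0, 0, 0], "twist": 0},
    {"offset": [0, 0, 0], "twist": 0},
  ],
)

```text
time: 6.75
tool_pos: [464.4, 149.0, 232.2]
tcp_rot: [-3.141, -0.001, -0.209]
contact_force: [-0.3, -1.1, 0.3]
grip_width: 0.7
```

```bash
python3 to.py rack -87 126 49 0; python3 - <<'E'
from h import *
t=viewer.capture("scene")[:,:,::-1]
cv2.imwrite("pics/s6.png",cv2.resize(t[180:300,200:350],None,fx=5,fy=5,interpolation=cv2.INTER_CUBIC))
E
```

```text
t 6.75 rack xy -84.2 126.0 tip z 54.2 yaw -0.209 rot [-3.141e+00 -1.000e-03 -2.090e-01] F [-0.3 -1.1  0.3] w 0.7
world d [-2.7  0.6 -5.2] twist -0.1 tool-off now [-2.8  0.   5.2] after turn [-2.8  0.   5.2]
```

View pics/s6.png

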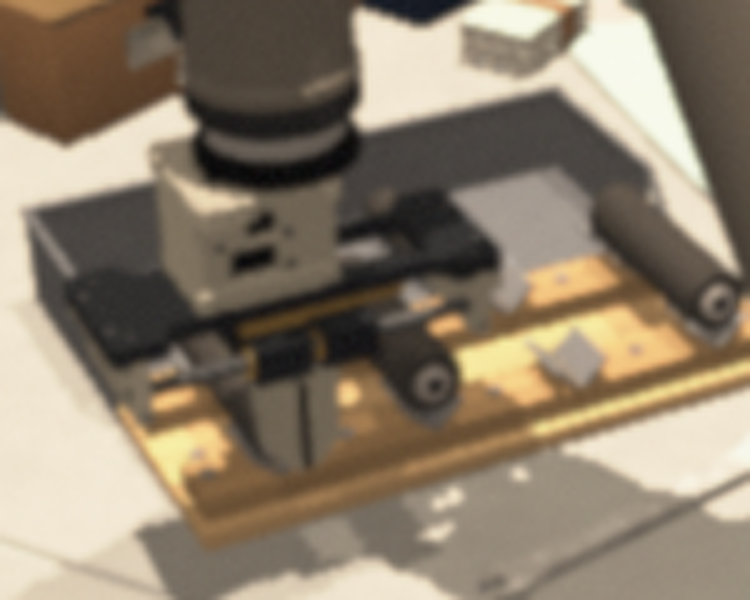

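The fingers stand right behind the groove-3 roller, at (300,460). I'll go down and push.

Call:
play_rows(
  commands=[
    {"offset": [0, 0, 0.0055], "twist": 0},
    {"offset": [0.006, 0, 0], "twist": 0},
    {"offset": [0.008, 0, 0], "twist": 0},
    {"offset": [0.008, 0, 0], "twist": 0},
    {"offset": [0.008, 0, 0], "twist": 0},
  ],
)

```text
time: 7.3
tool_pos: [492.9, 143.0, 226.2]
tcp_rot: [3.141, 0.004, -0.209]
contact_force: [-9.0, 3.3, 8.2]
grip_width: 0.5
```

Call:
play_rows(
  commands=[
    {"offset": [0.008, 0, 0], "twist": 0},
    {"offset": [0.008, 0, 0], "twist": 0},
    {"offset": [0.008, 0, 0], "twist": 0},
    {"offset": [0.008, 0, 0], "twist": 0},
    {"offset": [0.008, 0, 0], "twist": 0},
  ],
)

```text
time: 7.8
tool_pos: [532.8, 134.6, 226.1]
tcp_rot: [3.141, 0.001, -0.209]
contact_force: [-5.0, 2.5, 3.0]
grip_width: 0.6
```

```bash
python3 to.py rack 80 126 49 0
```

```text
t 7.8 rack xy -14.3 126.0 tip z 48.1 yaw -0.209 rot [ 3.141e+00  1.000e-03 -2.090e-01] F [-5.   2.5  3. ] w 0.6
world d [ 92.3 -19.5   0.9] twist -0.0 tool-off now [94.3 -0.  -0.9] after turn [94.3  0.  -0.9]
```

Call:
play_rows(
  commands=[
    {"offset": [0.008, 0, 0], "twist": 0},
    {"offset": [0.008, 0, 0], "twist": 0},
    {"offset": [0.008, 0, 0], "twist": 0},
    {"offset": [0.008, 0, 0], "twist": 0},
    {"offset": [0.008, 0, 0], "twist": 0},
  ],
)

```text
time: 8.3
tool_pos: [571.3, 126.6, 226.3]
tcp_rot: [3.141, 0.003, -0.208]
contact_force: [-8.1, 2.6, 6.2]
grip_width: 0.3
```

Call:
play_rows(
  commands=[
    {"offset": [0.008, 0, 0], "twist": 0},
    {"offset": [0.008, 0, 0], "twist": 0},
    {"offset": [0.008, 0, 0], "twist": 0},
    {"offset": [0.008, 0, 0], "twist": 0},
    {"offset": [0.008, 0, 0], "twist": 0},
  ],
)

```text
time: 8.8
tool_pos: [611.6, 117.8, 226.1]
tcp_rot: [3.142, -0.001, -0.209]
contact_force: [-0.6, 0.0, 0.2]
grip_width: 0.3
```

Call:
play_rows(
  commands=[
    {"offset": [0.007, 0, 0], "twist": 0},
    {"offset": [0.007, 0, 0], "twist": 0},
    {"offset": [0, 0, 0], "twist": 0},
  ],
)

```text
time: 9.1
tool_pos: [625.3, 114.8, 226.2]
tcp_rot: [-3.141, -0.001, -0.209]
contact_force: [0.1, 1.1, -0.5]
grip_width: 0.3
```

Call:
play_rows(
  commands=[
    {"offset": [0, 0, -0.03], "twist": 0},
    {"offset": [-0.02, 0, -0.03], "twist": 0},
    {"offset": [-0.045, 0, -0.02], "twist": 0},
    {"offset": [-0.04, -0.03, 0], "twist": 0},
    {"offset": [-0.03, -0.04, 0], "twist": 0},
  ],
  jaw=0,
)

```text
time: 9.6
tool_pos: [504.8, 211.4, 307.3]
tcp_rot: [-3.141, -0.001, -0.211]
contact_force: [-0.8, -0.1, 0.7]
grip_width: 35.8
```

```bash
python3 to.py w 433 346.7 90 0; python3 - <<'E'
from h import *
t=viewer.capture("scene")[:,:,::-1]
cv2.imwrite("pics/s7.png",t)
t=viewer.capture("top")[:,:,::-1]
cv2.imwrite("pics/t7.png",cv2.resize(t[140:270,230:380],None,fx=4,fy=4,interpolation=cv2.INTER_CUBIC))
E
```

```text
t 9.6 rack xy -57.6 195.4 tip z 129.3 yaw -0.211 rot [-3.141e+00 -1.000e-03 -2.110e-01] F [-0.8 -0.1  0.7] w 35.8
world d [-71.8 135.3 -39.3] twist -12.1 tool-off now [ -98.6 -117.2   39.3] after turn [ -71.8 -135.3   39.3]
```

View pics/s7.png

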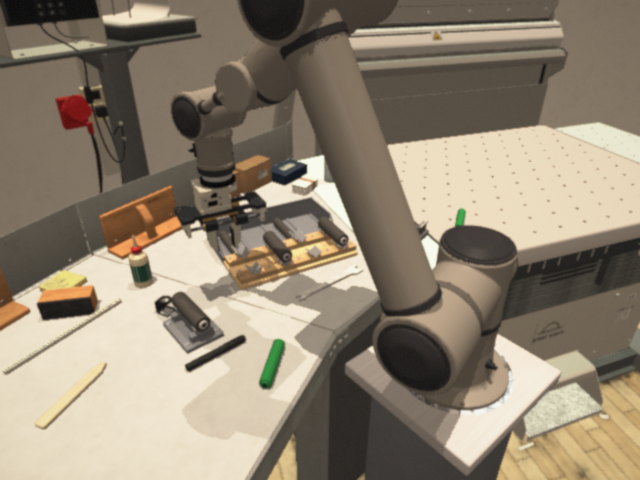

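View pics/t7.png

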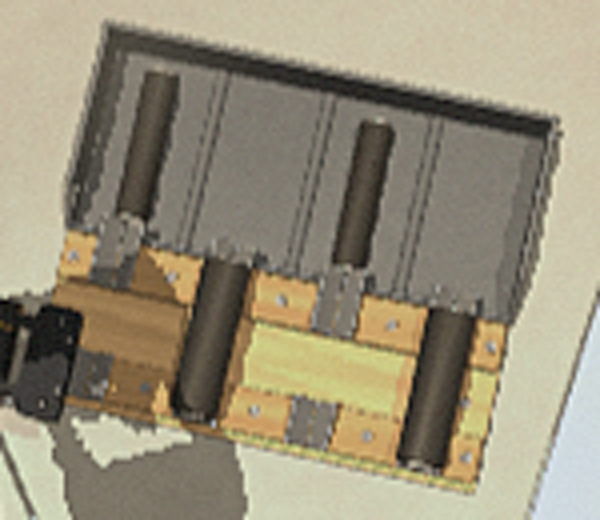

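Both rejects lie flat in the tray, at (150,145) and (362,195) in the top crop, and grooves 1 and 3 are empty. Groove 3 is better for placing because it has only one neighbour. Now I'll fetch the roller from the stand, at scene (190,315).

Call:
play_rows(
  commands=[
    {"offset": [0, 0, 0], "twist": -6.0},
    {"offset": [0, 0, 0], "twist": -6.1},
    {"offset": [-0.023, -0.045, 0], "twist": 0},
    {"offset": [-0.023, -0.045, 0], "twist": 0},
    {"offset": [-0.024, -0.045, 0], "twist": 0},
  ],
)

```text
time: 10.2
tool_pos: [437.1, 345.4, 306.2]
tcp_rot: [-3.142, -0.001, 0.001]
contact_force: [1.1, -0.2, -0.6]
grip_width: 83.7
```

Call:
play_rows(
  commands=[
    {"offset": [0, 0, 0.02], "twist": 0},
    {"offset": [0, 0, 0], "twist": 0},
    {"offset": [0, 0, 0], "twist": 0},
  ],
)

```text
time: 10.5
tool_pos: [437.7, 344.2, 286.1]
tcp_rot: [3.141, 0.001, 0.002]
contact_force: [0.6, -0.2, -0.1]
grip_width: 92.2
```

```bash
python3 to.py w 434.5 346.7 38.5 0; python3 - <<'E'
from h import *
t=viewer.capture("scene")[:,:,::-1]
cv2.imwrite("pics/s8.png",cv2.resize(t[240:360,120:270],None,fx=5,fy=5,interpolation=cv2.INTER_CUBIC))
t=viewer.capture("top")[:,:,::-1]
cv2.imwrite("pics/t8.png",cv2.resize(t[190:310,120:250],None,fx=5,fy=5,interpolation=cv2.INTER_CUBIC))
from plant import status
p=status.get_obs()["tool_pos"].copy();p[2]-=178
for d in((0,46,0),(0,-46,0)): print((proj("scene",p+d)[0]-[120,240])*5,(proj("top",p+d)[0]-[120,190])*5)
E
```

```text
t 10.5 rack xy -150.7 311.5 tip z 108.1 yaw 0.002 rot [3.141e+00 1.000e-03 2.000e-03] F [ 0.6 -0.2 -0.1] w 92.2
world d [ -3.2   2.5 -69.6] twist 0.1 tool-off now [-3.2 -2.5 69.6] after turn [-3.2 -2.5 69.6]
[231.4068597 291.7754782] [192.92863756 306.76468257]
[434.16052369 205.6662326 ] [357.22616398 309.01043909]
```

View pics/s8.png

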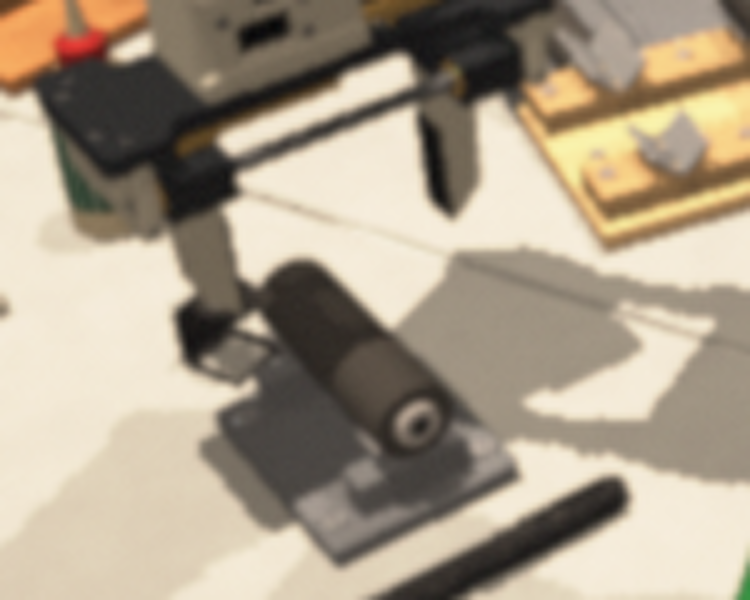

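View pics/t8.png

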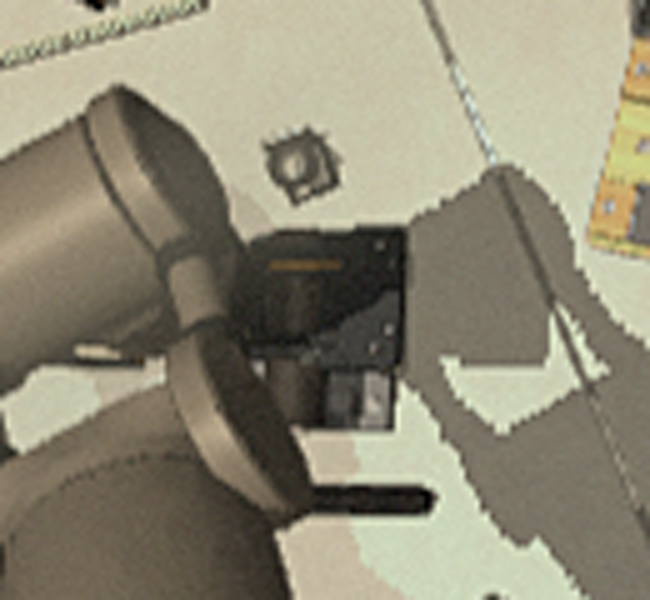

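The open fingers straddle the roller; both tips are about where they project. The loupe is well ahead of them. I'll descend.

Call:
play_rows(
  commands=[
    {"offset": [-0.003, -0.0025, 0.015], "twist": 0},
    {"offset": [0, 0, 0.02], "twist": 0},
    {"offset": [0, 0, 0.018], "twist": 0},
    {"offset": [0, 0, 0.01], "twist": 0},
    {"offset": [0, 0, 0.003], "twist": 0},
  ],
)

```text
time: 11.1
tool_pos: [434.8, 346.4, 219.6]
tcp_rot: [3.141, 0.001, 0.001]
contact_force: [-0.1, -0.1, 0.4]
grip_width: 91.9
```

Call:
play_rows(
  commands=[
    {"offset": [0, 0, 0], "twist": 0},
    {"offset": [0, 0, 0], "twist": 0},
  ],
)

```text
time: 11.3
tool_pos: [434.8, 347.1, 221.0]
tcp_rot: [-3.141, -0.001, 0.002]
contact_force: [-0.1, 0.1, 0.1]
grip_width: 91.8
```

```bash
python3 to.py w 434.5 346.7 38.5 0
```

```text
t 11.3 rack xy -154.1 313.8 tip z 43.0 yaw 0.002 rot [-3.141e+00 -1.000e-03  2.000e-03] F [-0.1  0.1  0.1] w 91.8
world d [-0.3 -0.4 -4.5] twist 0.1 tool-off now [-0.3  0.4  4.5] after turn [-0.3  0.4  4.5]
```

Now down 4 mm and close.

Call:
play_rows(
  commands=[
    {"offset": [0, 0, 0.004], "twist": 0},
    {"offset": [0, 0, 0], "twist": 0},
    {"offset": [0, 0, 0], "twist": 0},
  ],
)

```text
time: 11.6
tool_pos: [434.3, 347.2, 216.3]
tcp_rot: [3.142, -0.0, 0.003]
contact_force: [-1.1, -0.6, -0.3]
grip_width: 91.7
```

Call:
play_rows(
  commands=[
    {"offset": [0, 0, 0], "twist": 0},
    {"offset": [0, 0, 0], "twist": 0},
    {"offset": [0, 0, 0], "twist": 0},
    {"offset": [0, 0, 0], "twist": 0},
    {"offset": [0, 0, 0], "twist": 0},
  ],
  jaw=255,
)

```text
time: 12.1
tool_pos: [434.3, 347.2, 216.2]
tcp_rot: [3.142, -0.0, 0.003]
contact_force: [0.8, 1.2, 0.4]
grip_width: 56.5
```

Call:
play_rows(
  commands=[
    {"offset": [0, 0, 0], "twist": 0},
    {"offset": [0, 0, 0], "twist": 0},
    {"offset": [0, 0, 0], "twist": 0},
    {"offset": [0, 0, 0], "twist": 0},
    {"offset": [0, 0, 0], "twist": 0},
  ],
)

```text
time: 12.6
tool_pos: [434.4, 347.5, 216.3]
tcp_rot: [-3.141, -0.001, 0.003]
contact_force: [-0.4, 3.9, 0.6]
grip_width: 35.1
```

Gripped at 35–36 mm. I'll lift it.

Call:
play_rows(
  commands=[
    {"offset": [0, 0, 0], "twist": 0},
    {"offset": [0, 0, -0.01], "twist": 0},
    {"offset": [0, 0, -0.03], "twist": 0},
    {"offset": [0, 0, -0.03], "twist": 0},
    {"offset": [0, 0, -0.02], "twist": 0},
  ],
)

```text
time: 13.1
tool_pos: [434.4, 346.8, 308.4]
tcp_rot: [3.141, -0.001, 0.003]
contact_force: [-0.2, 0.3, -2.5]
grip_width: 35.4
```

Call:
play_rows(
  commands=[
    {"offset": [0, 0, 0], "twist": 6.0},
    {"offset": [0, 0, 0], "twist": 6.1},
    {"offset": [0, 0, 0], "twist": 0},
    {"offset": [0, 0, 0], "twist": 0},
  ],
)

```text
time: 13.5
tool_pos: [434.2, 346.8, 306.2]
tcp_rot: [3.141, 0.0, -0.206]
contact_force: [0.2, 0.6, -1.0]
grip_width: 35.3
```

```bash
python3 to.py rack 0 126 38.5 0; python3 - <<'E'
from h import *
t=viewer.capture("scene")[:,:,::-1]
cv2.imwrite("pics/s9.png",cv2.resize(t[220:340,120:270],None,fx=5,fy=5,interpolation=cv2.INTER_CUBIC))
t=viewer.capture("top")[:,:,::-1]
cv2.imwrite("pics/t9.png",cv2.resize(t[190:310,120:250],None,fx=5,fy=5,interpolation=cv2.INTER_CUBIC))
E
```

```text
t 13.5 rack xy -154.6 313.3 tip z 128.2 yaw -0.206 rot [ 3.141  0.    -0.206] F [ 0.2  0.6 -1. ] w 35.3
world d [ 112.6 -215.2  -89.7] twist 0.1 tool-off now [154.2 187.6  89.7] after turn [154.6 187.3  89.7]
```

View pics/s9.png

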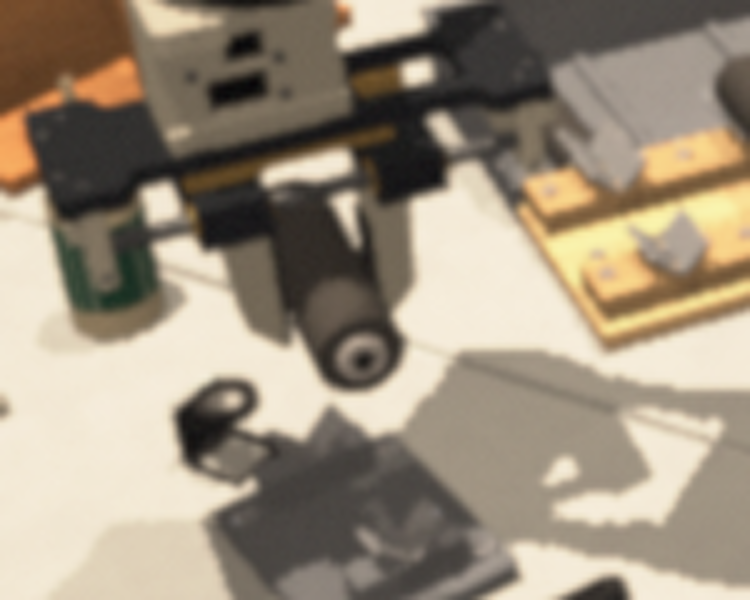

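View pics/t9.png

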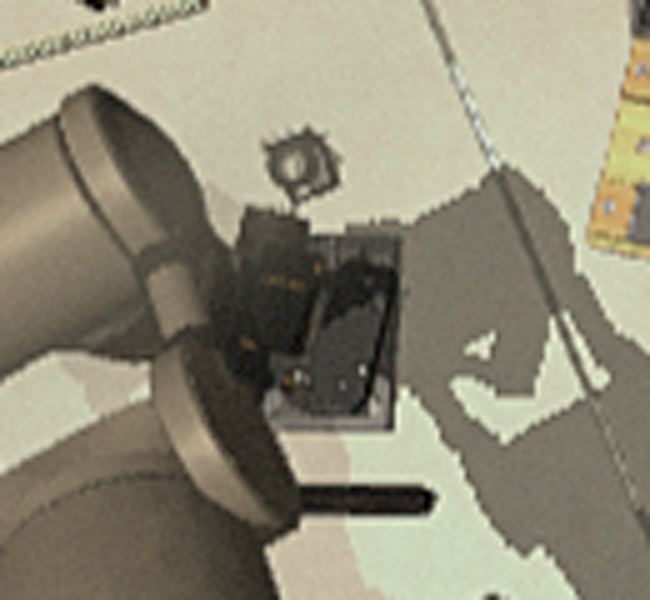

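The roller is held level and square. Its end face is at (363,357) in the scene crop, and the stand is now empty. I'll work out the along-axis offset in the grip from that end face.

```bash
python3 - <<'E'
from h import *
from plant import status
p=status.get_obs()["tool_pos"].copy();p[2]-=159;yw=status.get_obs()["tcp_rot"][2]
q=np.array(fc((363,357),120,220,5))
u=np.array([np.cos(yw),np.sin(yw),0])
f=lambda s:proj("scene",p-(60-s[0])*u+np.array([0,0,s[1]]))[0]-q
r=least_squares(f,[0,0]);print(r.x,r.fun,f([0,0]))
# same estimator on a rack good roller known end, for bias: groove2 near end
c,s=np.cos(-.208),np.sin(-.208)
X=np.array([520.8-60*c-42*s,8.3-60*s+42*c,57.5]);print("bias px g2",proj("scene",X)[0]-np.array(sr((432,335))))
E
```

```text
[-2.32807056  3.35038612] [-2.69801603e-09  1.87145588e-09] [-0.09945515  0.74056988]
bias px g2 [ 0.74610678 -0.37799468]
```

Call:
play_rows(
  commands=[
    {"offset": [0.01, 0.038, 0], "twist": 0},
    {"offset": [0.02, 0.038, 0], "twist": 0},
    {"offset": [0.03, 0.038, 0], "twist": 0},
    {"offset": [0.03, 0.038, 0], "twist": 0},
    {"offset": [0.035, 0.03, 0], "twist": 0},
  ],
)

```text
time: 14.1
tool_pos: [519.0, 141.2, 306.2]
tcp_rot: [3.141, 0.001, -0.207]
contact_force: [0.5, 1.0, -1.9]
grip_width: 35.2
```

Call:
play_rows(
  commands=[
    {"offset": [0.029, 0.006, 0], "twist": 0},
    {"offset": [0, 0, 0.02], "twist": 0},
    {"offset": [0, 0, 0.015], "twist": 0},
    {"offset": [0, 0, 0], "twist": 0},
  ],
)

```text
time: 14.5
tool_pos: [545.4, 130.9, 268.9]
tcp_rot: [3.14, 0.005, -0.208]
contact_force: [-1.0, 0.2, -2.3]
grip_width: 35.0
```

```bash
python3 to.py rack 1 126 38.5 0; python3 - <<'E'
from h import *
t=viewer.capture("scene")[:,:,::-1]
cv2.imwrite("pics/s10.png",cv2.resize(t[180:300,200:350],None,fx=5,fy=5,interpolation=cv2.INTER_CUBIC))
E
```

```text
t 14.5 rack xy -1.2 125.0 tip z 90.9 yaw -0.208 rot [ 3.14   0.005 -0.208] F [-1.   0.2 -2.3] w 35.0
world d [  2.4   0.5 -52.4] twist 0.0 tool-off now [ 2.2 -1.  52.4] after turn [ 2.2 -1.  52.4]
```

View pics/s10.png

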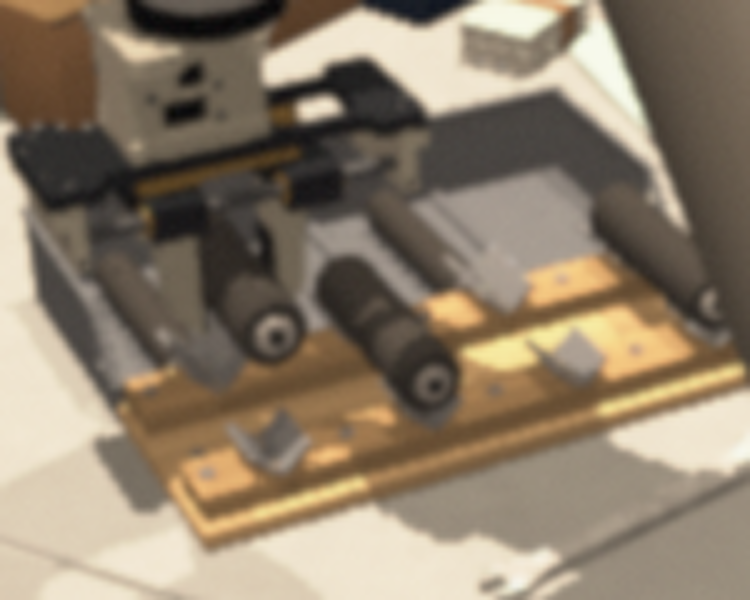

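The roller is over groove 3, with its end face at (275,337) above the saddle at (270,440). I'll descend and settle gently; it was gripped at TCP z = 216.3.

Call:
play_rows(
  commands=[
    {"offset": [0.002, -0.001, 0.015], "twist": 0},
    {"offset": [0, 0, 0.015], "twist": 0},
    {"offset": [0, 0, 0.01], "twist": 0},
    {"offset": [0, 0, 0], "twist": 0},
    {"offset": [0, 0, 0], "twist": 0},
  ],
)

```text
time: 15.05
tool_pos: [548.4, 132.0, 231.8]
tcp_rot: [-3.141, -0.001, -0.208]
contact_force: [0.7, 0.3, -2.2]
grip_width: 35.0
```

```bash
python3 to.py rack 1 126 38.3 0
```

```text
t 15.05 rack xy 1.5 126.8 tip z 53.8 yaw -0.208 rot [-3.141e+00 -1.000e-03 -2.080e-01] F [ 0.7  0.3 -2.2] w 35.0
world d [ -0.6  -0.7 -15.5] twist -0.0 tool-off now [-0.5  0.8 15.5] after turn [-0.5  0.8 15.5]
```

Call:
play_rows(
  commands=[
    {"offset": [0, 0.001, 0.005], "twist": 0},
    {"offset": [0, 0, 0.004], "twist": 0},
    {"offset": [0, 0, 0.003], "twist": 0},
    {"offset": [0, 0, 0], "twist": 0},
    {"offset": [0, 0, 0], "twist": 0},
  ],
)

```text
time: 15.55
tool_pos: [548.0, 130.9, 219.1]
tcp_rot: [3.141, 0.0, -0.209]
contact_force: [0.7, -0.8, -1.2]
grip_width: 35.1
```

Call:
play_rows(
  commands=[
    {"offset": [0, 0, 0.0015], "twist": 0},
    {"offset": [0, 0, 0.001], "twist": 0},
    {"offset": [0, 0, 0], "twist": 0},
    {"offset": [0, 0, 0], "twist": 0},
  ],
)

```text
time: 15.95
tool_pos: [548.3, 131.2, 217.5]
tcp_rot: [-3.141, -0.002, -0.209]
contact_force: [-1.0, 3.3, 6.3]
grip_width: 35.0
```

```bash
python3 to.py rack 1 126 38.3 0; python3 - <<'E'
from h import *
t=viewer.capture("scene")[:,:,::-1]
cv2.imwrite("pics/s11.png",cv2.resize(t[190:290,200:300],None,fx=6,fy=6,interpolation=cv2.INTER_CUBIC))
E
```

```text
t 15.95 rack xy 1.5 126.0 tip z 39.5 yaw -0.209 rot [-3.141e+00 -2.000e-03 -2.090e-01] F [-1.   3.3  6.3] w 35.0
world d [-0.5  0.1 -1.2] twist -0.0 tool-off now [-0.5 -0.   1.2] after turn [-0.5 -0.   1.2]
```

View pics/s11.png

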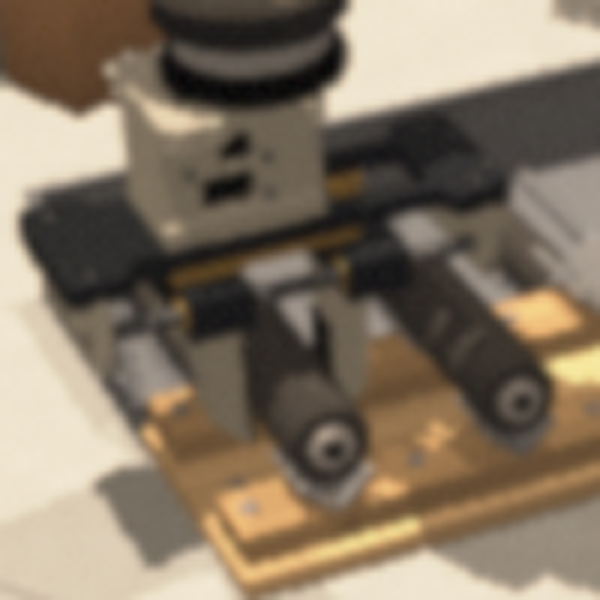

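The roller is in contact (about 8 N). I'll press down slightly to seat it, and check its axial position against its neighbour's end face, (330,447) versus (517,397).

Call:
play_rows(
  commands=[
    {"offset": [0, -0.0005, 0.0007], "twist": 0},
    {"offset": [0, 0, 0], "twist": 0},
    {"offset": [0, 0, 0], "twist": 0},
  ],
)

```text
time: 16.3
tool_pos: [548.4, 131.8, 217.0]
tcp_rot: [-3.141, -0.002, -0.208]
contact_force: [-1.2, 2.7, 6.8]
grip_width: 35.4
```

```bash
python3 to.py rack 1 126 38.3 0; python3 - <<'E'
from h import *
c,s=np.cos(-.208),np.sin(-.208)
for px,y in(((330,447),126),((517,397),42)):
    q=np.array(fc(px,200,190,6)); w=atz("scene",q,57.5); d=w[:2]-[520.8,8.3]
    print("rack xy of near end",c*d[0]+s*d[1],-s*d[0]+c*d[1])
E
```

```text
t 16.3 rack xy 1.6 126.5 tip z 39.0 yaw -0.208 rot [-3.141e+00 -2.000e-03 -2.080e-01] F [-1.2  2.7  6.8] w 35.4
world d [-0.6 -0.4 -0.7] twist -0.0 tool-off now [-0.6  0.5  0.7] after turn [-0.6  0.5  0.7]
rack xy of near end -54.89146907584604 126.55996602449957
rack xy of near end -56.82841630631618 43.289945343064566
```

It sits about 2 mm ahead of the neighbour, so I'll draw it back 1.5 mm. Then I'll release to a partial opening to stay clear of the neighbour.

Call:
play_rows(
  commands=[
    {"offset": [-0.0015, -0.0003, 0.0003], "twist": 0},
    {"offset": [0, 0, 0], "twist": 0},
    {"offset": [0, 0, 0], "twist": 0},
    {"offset": [0, 0, 0], "twist": 0},
  ],
)

```text
time: 16.7
tool_pos: [547.6, 132.2, 216.6]
tcp_rot: [-3.14, -0.004, -0.209]
contact_force: [3.3, 2.7, 6.9]
grip_width: 35.5
```

Call:
play_rows(
  commands=[
    {"offset": [0, 0, 0], "twist": 0},
    {"offset": [0, 0, 0], "twist": 0},
    {"offset": [0, 0, 0], "twist": 0},
    {"offset": [0, 0, 0], "twist": 0},
    {"offset": [0, 0, 0], "twist": 0},
  ],
  jaw=112,
)

```text
time: 17.2
tool_pos: [546.5, 131.9, 215.4]
tcp_rot: [3.141, 0.001, -0.209]
contact_force: [0.0, -0.7, 0.1]
grip_width: 51.8
```

Released; the force is zero. I'll rise straight up and move clear.

Call:
play_rows(
  commands=[
    {"offset": [0, 0, -0.01], "twist": 0},
    {"offset": [0, 0, -0.02], "twist": 0},
    {"offset": [0, 0, -0.04], "twist": 0},
    {"offset": [0, 0, -0.05], "twist": 0},
    {"offset": [0, 0, -0.05], "twist": 0},
  ],
)

```text
time: 17.7
tool_pos: [546.2, 132.0, 388.0]
tcp_rot: [3.141, 0.0, -0.209]
contact_force: [0.6, -0.4, 1.2]
grip_width: 51.4
```

Call:
play_rows(
  commands=[
    {"offset": [-0.02, -0.04, 0], "twist": 0},
    {"offset": [-0.02, -0.04, 0], "twist": 0},
    {"offset": [-0.02, -0.04, 0], "twist": 0},
    {"offset": [-0.02, -0.04, 0], "twist": 0},
    {"offset": [0, 0, 0], "twist": 0},
  ],
)

```text
time: 18.2
tool_pos: [499.5, 309.5, 386.4]
tcp_rot: [-3.14, 0.0, -0.203]
contact_force: [0.9, 0.1, 0.2]
grip_width: 51.6
```

```bash
python3 - <<'E'
from h import *
t=viewer.capture("scene")[:,:,::-1]
cv2.imwrite("pics/s12.png",cv2.resize(t[190:290,200:350],None,fx=5,fy=5,interpolation=cv2.INTER_CUBIC))
t=viewer.capture("top")[:,:,::-1]
cv2.imwrite("pics/t12.png",cv2.resize(t[140:270,230:380],None,fx=5,fy=5,interpolation=cv2.INTER_CUBIC))
cv2.imwrite("pics/t12f.png",t)
E
```

```text
(no output)
```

View pics/s12.png

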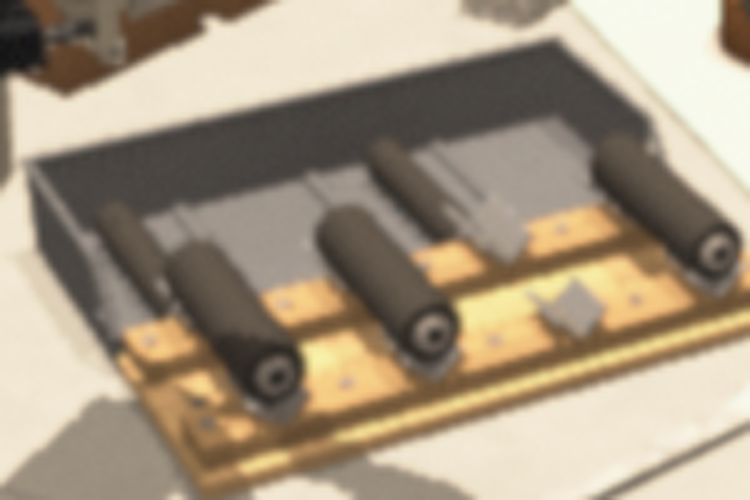

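View pics/t12.png

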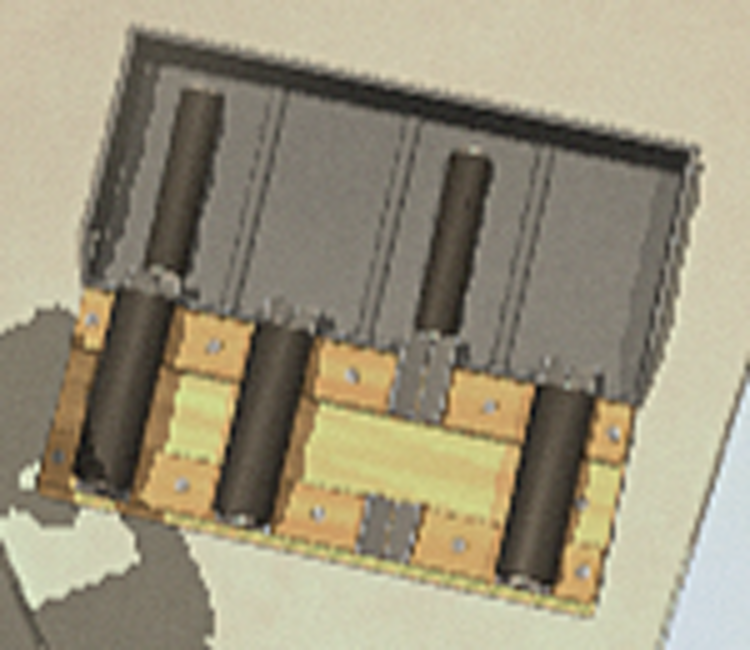

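View pics/t12f.png

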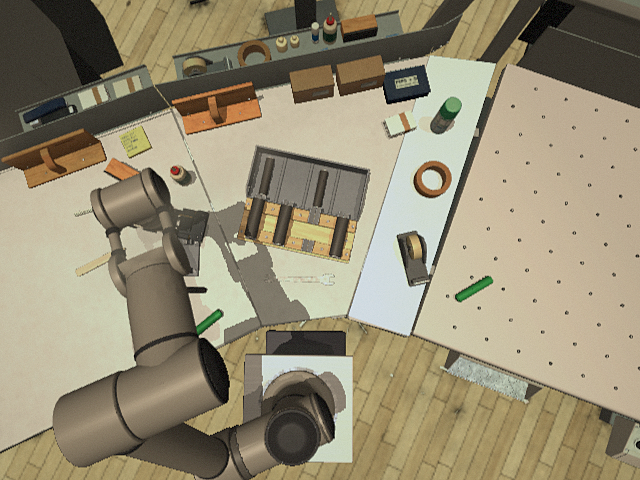

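The new roller lies level in groove 3. Its near end, at (105,487) in the top crop, falls on the line through the good rollers' ends (predicted 488). Both rejects are flat in the tray and everything else is where it was. Handing in.

```bash
python3 -c "
from plant import status,ticket
o=status.get_obs();print(o['time'],abs(o['dq']).max(),o['contact_force']);print(ticket.close_job())"
```

```text
18.3 0.043329061429135805 [-0.43404322  0.25596032 -0.34168907]
the job is handed in; nothing more can be done
None
```

The job is done and handed in at 18.3 s, with the gripper clear of everything.

- **Rejects:** I pushed the thin rollers out of groove 1 and then groove 3 with the closed fingers, without lifting them. The push took about 5–12 N. Both lie flat in the scrap tray, between its ribs.
- **Checked roller:** I gripped it on the stand and laid it in the middle of groove 3. It settled against the groove at about 7 N before I opened the jaws part-way to keep clear of the neighbouring roller.
- **Last checks:** In the final pictures its near end lines up with the good rollers to within about 1 mm. Both good rollers are in place and groove 1 is empty. The other objects I could see had not moved; the arm hid the loupe and part of the stand and marker in the last top view.
- **Disagreements:** Triangulated heights were 1–2 mm below the stated ones, within the calibration. The stand's own fit was less consistent, about 5 mm off in height, so I used the roller's own measured position instead. Just before release the roller looked about 2 mm too far forward, so I drew it back 1.5 mm.

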